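Slot the sign panel and snap its retaining cap

ROBOT

A 6-joint arm with a two-finger parallel gripper is mounted at the origin on the work surface. World frame = base frame: x ahead of the robot, y to its left, z up, the work surface at z = 0. Lengths are in m, angles in rad, forces in N, time in s.
With the tool pointing down it reaches from about 0.4 to 0.825 m from the base axis. Payload 7 kg.
Tool frame: the origin (TCP) lies on the mounting face of the last link; the fingertips stand 178 mm ahead of it and the grasp point (between the pads) lies arm.grip_depth ahead of it (arm.grip_depth is the distance from the TCP to the grasp point, in m); z points along the fingers, y is the direction in which the jaws open and shut (so a half turn about z gives the same grasp; the last joint's range is limited). The gripper opens to 88 mm and grips with 3 to 60 N. Pads are 19 mm wide; open, the fingers measure 130 mm over their backs; the gripper's body (78 mm by 193 mm) begins 47 mm behind the grasp point.
Start: joints at [1.518, 0.359, 0.012, 0, -1.224, -0.288], TCP at [0.226, 0.636, 0.405] pointing down, gripper open.
Joint ranges: [-3.07, 3.07], [-1.43, 2.12], [-1.02, 1.25], [-3.03, 1.67], [-3.05, -0], [-3.03, 3.03]. Speed limits (rad/s): [2.39, 2.39, 3.01, 3.14, 3.14, 3.14].

INTERFACE

Orientations are given as [roll, pitch, yaw] about the fixed x, y, z axes, in that order (R = Rz(yaw) Ry(pitch) Rx(roll)).
In Python, from station import arm gives the robot as it stands.
- The arm moves only by the tool carry_out, never from a script. Its argument "targets" is a list that holds one entry, the list of rows, each a list of 7 numbers: the turn, a rotation vector about the tool's x, y, z in units of 8 degrees (1.0 is 8 degrees), then the shift along the tool's x, y, z in units of 2.5 cm (1.0 is 2.5 cm), then the opening, from -1 (shut) to 1 (fully open). A call has 1 to 20 rows; each row shifts and turns the commanded pose from where the row before left it, along the tool's axes as they then stand; what a row does not reach is not made up. A row lasts 1/8 s, in which the tool goes at most 62.5 mm and 10.7 degrees, less where a joint would pass 70% of its speed; a pose out of reach is approached as far as the arm can. A call with a number of a shift or a turn outside -1 to 1 is refused whole. A call with a gripper value outside its range is refused whole. The fingers move at their own pace and stop on an object; "squeeze" is the grip in N (left out, the last holds). Time passes only in rows, so rows that do not move let the fingers close. It gives the time, the measured TCP pose, the force and the opening at its end, in the units of the state.
- arm.get_state(): the state, without advancing time (a new reading comes with each control period).
- arm.grab_frame(name): name is "side" or "top" or "wrist"; returns (picture, depth): 384x512x3 uint8, red, green, blue; 384x512 float32, m along the optical axis (not along the pixel's ray), 0 where there is no reading.
- arm.camera_model(name): a dict with "camera_matrix" (3x3 intrinsics, pixels), "world_from_camera" (4x4, takes a point from camera to world coordinates). Camera axes: x right, y down, z forward; pixel columns grow to the right and rows downward; lengths in m; the calibration is good to about 2 mm. The wrist camera is an equidistant fisheye: a pixel r from the principal point sees the ray r / f radians off the axis. A picture is of the moment at which its call begins: read the wrist's pose just before it. camera_model takes no time and is no camera call; for the wrist camera it gives the pose at the moment of the call.
- arm.job_done(): hands the job in, once; it reports no verdict.
Trained networks look in the newest picture that a camera, given by its name, has taken for a name from the list of things; names that differ only in an ending like _2 or _b are one class to them, and where a whole thing is asked for, a point or a joint stands for the part that bears it (a point fixed in the world has none). Each returns a list of dicts, best first, with "conf" (0 to 1); they miss things now and then, are a little off and sometimes report something else, mostly with a low value. They report only what shows in the picture. A call takes as long as a camera call. They do not tell look-alikes from the thing itself.
- arm.spot_in(camera, query): "point" ([row, column] in pixels, amid what is visible of it).
- arm.landmark_of(camera, query): "point" ([row, column] in pixels: a listed point, or the origin of a listed thing).
The state is a dict: "t": time; "q": joint angles; "qd": joint speeds; "joint_efforts": joint torques, N m; "eef_pos": TCP position; "ee_rot": TCP orientation; "force": force on the tool from outside, world axes, zero at the start; "moment": the same for the moment, N m; "width": finger opening in m.
Only numpy, scipy, OpenCV 4.12 (cv2) and the standard library are available. Lean on these libraries where they do the work, as an engineer would, in place of code of your own. Each camera call takes 0.05 s, during which the arm holds its last target.

TASK

Take the wooden bed-sign panel out of its holder and slide it all the way down into the slot of the grey sign foot, its low tab towards the stud. Then push the knobbed cap straight down onto the stud until it clicks, and keep pressing after the force drops so that the rubber gasket under the cap stays well squeezed: the program finishes while still pressing the cap down, without letting it go. Leave the other things on the bench where they are.

Things in the scene. Friction and masses are not known exactly. Their poses are not given: they have to be found in the camera images.
- panel: L-shaped dark wooden panel, 8 mm thick (x), loose, 90 g, upright in the holder. Origin: middle of the underside of its tall part; x normal to the panel, z up. Tall part: y -35 to 35 mm, z 0 to 100 mm. Low tab: on to y -77 mm, z 0 to 29 mm. Bottom edge half-round, radius 4 mm. Pinch it across its thickness from above.
- holder: Fixed wooden block 60 x 140 x 28 mm (x, y, z) that keeps the panel upright at the start; origin at the centre of its underside. Its slot (10.5 mm wide, open at the top, floor 6 mm above the bench) runs along its y. The panel's axes are parallel to the holder's. It may stand to the left or to the right of the sign foot.
- foot: Fixed grey sign foot: block 70 mm in x, y from -105 to +95 mm, top 34 mm above the bench; origin on the bench. Its slot runs along its y, at x 0: 9.5 mm wide, y from -40 to +78 mm (118 mm long, for the 112 mm panel), floor 8 mm above the bench, 26 mm deep, sharp mouth. The stud stands at its y -62 mm.
- slot (a point): Point on the slot's floor where the panel's origin comes when the panel is home (foot's y +40 mm, 8 mm above the bench); axes those of the foot. Home, the panel's axes are parallel to these (tab on the -y side, toward the stud).
- stud (a point): Centre of the stud's root, on the block's top (34 mm above the bench); axes those of the foot. Upright steel stud, 24 mm diameter, 31 mm high, its top 8 mm tapering to 14 mm. Four sprung balls stand out of it: the cap meets them with its underside 20 mm above the root, needs 9 to 13 N, snaps past at about 15 mm (the force drops, the cap is even drawn down) and meets the gasket at 10 mm.
- gasket (a joint): Squeeze of the springy rubber ring (40 mm diameter, top 10 mm above the stud's root) around the stud's root: 0 relaxed, 0.0045 m fully squeezed (stop); about 3 N per mm. It springs back by itself if the cap is not pressed.
- cap: Loose grey plastic snap cap, 60 g, standing on the bench, knob up, open below. Origin: centre of its underside; z up. Flange 64 mm diameter, 4 mm high; body 40 mm diameter up to 32 mm; round grip knob 24 mm diameter, 32 to 60 mm high. Lip of the opening: 26.4 mm inner diameter. On the stud its flange reaches over the panel's tab. Any yaw does.
- pot_a: Green plastic pot, rim 83 mm diameter, 82 mm high, loose bystander; origin under its centre.
- pot_b: Second such green pot, bystander.
- pot_c: Third such green pot, bystander.
- dispenser: Yellow push dispenser bottle with white pump head, 68 mm diameter, 178 mm high, loose bystander; origin under its centre.
- rake: Stainless hand rake lying flat, about 245 mm long along its x, 75 mm wide and 30 mm high at the tines, loose bystander; origin near its middle.
- stakes: Short bundle of wooden stakes lying flat, 190 x 30 x 27 mm (long along its x), loose bystander; origin under its centre.
- cloche: Clear acrylic cloche (bell cover), 132 mm diameter, 158 mm high, loose bystander; origin under its centre.
Things that resemble listed ones, but are neither listed nor needed, are in the scene too. Several things look just like the cap: the one meant starts farthest to the robot's left.

How it is judged:
By the outcome, as a careful person would: the job done as asked, in the order asked, and still so for the second after the job is handed in, while the arm keeps its last pose, push and grip.
It also fails if it takes over 64 s, if anything falls off the work surface, if the arm or the gripper's body presses on something with over 40 N, if the wrist force passes 120 N, or if a joint passes its speed limit or range.

## Working session

There is one attempt and no reset: what is moved stays moved. The work goes in short steps, Python scripts to look and compute and a tool call to move; the robot and the scene stay as the last step left them, time stands still between calls to the robot, and variables do not carry over. Pictures are saved under pics/ and viewed, and the job is handed in when it is done.

Besides the shell and the picture viewer there is one more tool, called as a command line: name --argument value ..., lists and objects as JSON in quotes. carry_out: Moves the arm, as the interface text tells. Its arguments: {"type":"object","properties":{"targets":{"type":"array"},"squeeze":{"type":"number"}},"required":["targets"]}

```bash
ls; mkdir -p pics; python3 - <<'E'
from station import arm
import cv2
print(arm.get_state(), arm.grip_depth)
for n in ["side","top","wrist"]:
    m=arm.camera_model(n); print(n,m)
    p,d=arm.grab_frame(n)
    cv2.imwrite(f"pics/{n}0.png",p[:,:,::-1])
E
```

```text
pics
{'t': 0.0, 'q': array([ 1.51804610e+00,  3.59341805e-01,  1.10363263e-02, -3.77234236e-04,
       -1.22409443e+00, -2.88081605e-01]), 'qd': array([ 3.24899384e-04,  9.27218739e-04,  4.93130552e-05, -5.50127607e-04,
       -8.14265977e-04,  8.65236419e-04]), 'joint_efforts': array([ 1.12979040e-03, -5.82721853e+01,  2.93051022e+01,  6.99689895e+00,
        6.87344917e-03, -1.71944484e-04]), 'eef_pos': array([0.22557457, 0.63596519, 0.40373692]), 'ee_rot': array([ 3.13995439e+00, -1.15635117e-04, -3.40960207e-01]), 'force': array([ 0.59301812, -0.2236332 ,  0.00769848]), 'moment': array([-0.06647009,  0.0406022 , -0.02259059]), 'width': 0.08761383364833358} 0.1593
side {'camera_matrix': array([[432.69348028,   0.        , 251.52314052],
       [  0.        , 432.69348028, 189.91087939],
       [  0.        ,   0.        ,   1.        ]]), 'world_from_camera': array([[ 0.85920044, -0.39551748,  0.32456206,  0.05928846],
       [-0.5115931 , -0.65562624,  0.55536181, -0.88975712],
       [-0.0068639 , -0.64321082, -0.76565836,  1.28340189],
       [ 0.        ,  0.        ,  0.     
[... 402 characters left out ...]
423367e-02, -1.67845282e-01, -9.85707553e-01,
         1.50061369e+00],
       [ 0.00000000e+00,  0.00000000e+00,  0.00000000e+00,
         1.00000000e+00]])}
wrist {'camera_matrix': array([[297.31863964,   0.        , 259.64177007],
       [  0.        , 297.31863964, 192.87349973],
       [  0.        ,   0.        ,   1.        ]]), 'world_from_camera': array([[-3.33979521e-01, -9.00990134e-01, -2.76901530e-01,
         3.01270879e-01],
       [-9.42580173e-01,  3.19412695e-01,  9.75609918e-02,
         6.09098925e-01],
       [ 5.44372995e-04,  2.93585266e-01, -9.55932736e-01,
         3.83447666e-01],
       [ 0.00000000e+00,  0.00000000e+00,  0.00000000e+00,
         1.00000000e+00]])}
```

View pics/top0.png

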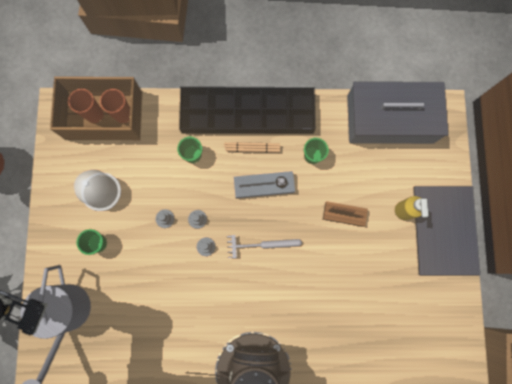

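View pics/side0.png

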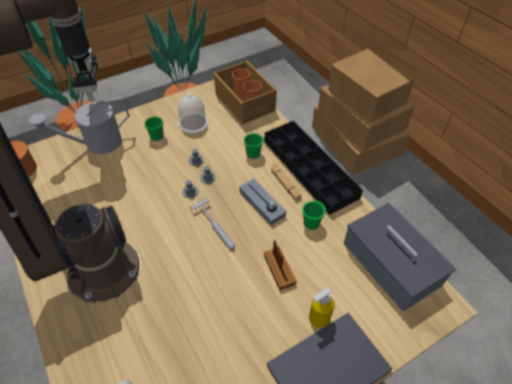

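View pics/wrist0.png

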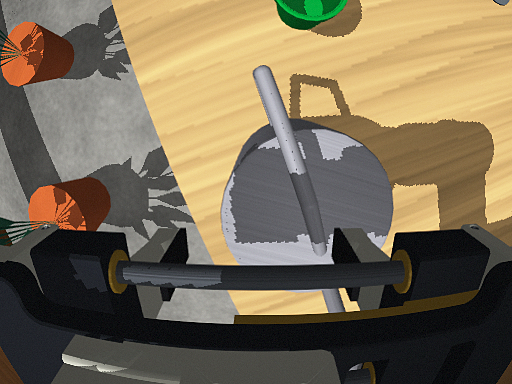

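The top view shows the foot at about (185,265) with its stud on the right at (182,281), and the holder with the panel at (213,346). Three caps stand at (218,165), (218,197) and (246,205), so the leftmost is the one at column 165. The wrist view shows the watering can under the gripper.

```bash
cat > h.py <<'E'
from station import arm
import numpy as np, cv2
def unproj(n,r,c,z=None,d=None,m=None):
    m=m or arm.camera_model(n);K=m["camera_matrix"];T=m["world_from_camera"]
    r=np.asarray(r,float);c=np.asarray(c,float)
    x=(c-K[0,2])/K[0,0];y=(r-K[1,2])/K[1,1]
    if n=="wrist":
        th=np.hypot(x,y);s=np.where(th>1e-9,np.tan(th)/np.maximum(th,1e-9),1);x,y=x*s,y*s
    v=np.stack([x,y,np.ones_like(x)],-1)
    w=v@T[:3,:3].T
    if d is None: d=(z-T[2,3])/w[...,2]
    return T[:3,3]+w*np.asarray(d)[...,None]
def proj(n,P,m=None):
    m=m or arm.camera_model(n);K=m["camera_matrix"];T=m["world_from_camera"]
    p=(np.asarray(P)-T[:3,3])@T[:3,:3]
    x=p[...,0]/p[...,2];y=p[...,1]/p[...,2]
    if n=="wrist":
        rr=np.hypot(x,y);t=np.arctan2(np.hypot(p[...,0],p[...,1]),p[...,2]);s=t/np.maximum(rr,1e-9);x,y=x*s,y*s
    return np.stack([y*K[1,1]+K[1,2],x*K[0,0]+K[0,2]],-1)
E
python3 - <<'E'
from h import *
p,d=arm.grab_frame("top");cv2.imwrite("pics/top1.png",cv2.resize(p[130:290,130:390,::-1],None,fx=3,fy=3,interpolation=cv2.INTER_CUBIC))
np.savez("top.npz",p=p,d=d)
for q in ["panel","holder","foot","stud","slot","cap"]:
    for f in ("spot_in","landmark_of"):
        for o in getattr(arm,f)("top",q)[:4]:
            r,c=o["point"]; 
            z={"slot":.008,"stud":.034,"panel":.006}.get(q,0)
            print(q,f,np.round([r,c],1),round(o["conf"],2),np.round(unproj("top",r,c,z=z),4))
E
```

```text
panel spot_in [213.  346.7] 0.51 [ 0.5094 -0.3174  0.006 ]
panel spot_in [151.9 314.3] 0.43 [ 0.7212 -0.2129  0.006 ]
panel landmark_of [216.2 339. ] 0.73 [ 0.4985 -0.291   0.006 ]
panel landmark_of [154.6 312.3] 0.5 [ 0.7116 -0.2058  0.006 ]
holder spot_in [218.3 345.8] 0.67 [ 0.4921 -0.315   0.    ]
holder landmark_of [217.5 344.8] 0.85 [ 0.4948 -0.3117  0.    ]
foot spot_in [184.9 263.9] 0.91 [ 0.6062 -0.0389  0.    ]
foot landmark_of [187.4 262.3] 0.96 [ 0.5975 -0.0334  0.    ]
stud spot_in [185.7 264.2] 0.74 [ 0.597  -0.0386  0.034 ]
stud landmark_of [186.7 281.2] 0.9 [ 0.5938 -0.0952  0.034 ]
slot spot_in [184. 264.] 0.88 [ 0.6078 -0.0389  0.008 ]
slot landmark_of [184.3 249.8] 0.86 [0.6067 0.0092 0.008 ]
cap spot_in [218.6 198.5] 0.79 [0.4905 0.1814 0.    ]
cap spot_in [249.  208.8] 0.66 [0.389  0.1452 0.    ]
cap spot_in [216.4 165.8] 0.64 [0.4977 0.2912 0.    ]
cap landmark_of [247.5 208.6] 0.83 [0.394 0.146 0.   ]
cap landmark_of [220.9 194.5] 0.76 [0.4827 0.1947 0.    ]
cap landmark_of [217.2 165.5] 0.58 [0.495  0.2922 0.    ]
cap landmark_of [146.9 250.8] 0.5 [0.7399 0.0059 0.    ]
```

View pics/top1.png

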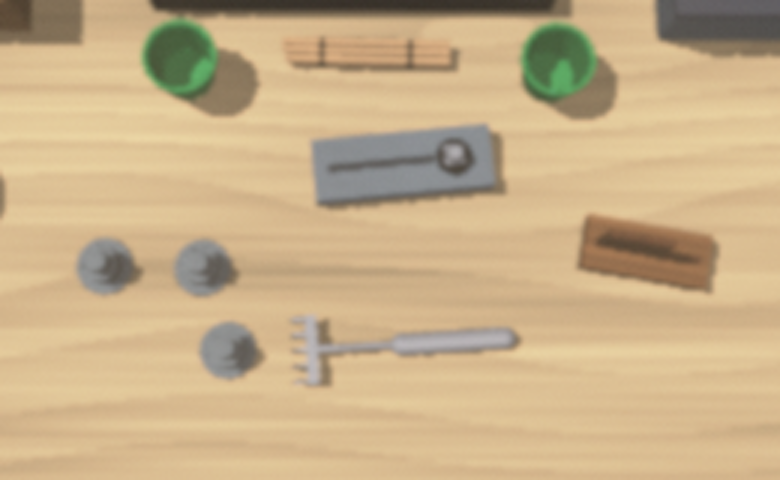

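carry_out --targets '[[[0, 0, 0, 0, 0, -1, 1], [0, 0, 0, 0, 0, -1, 1], [0, 0, 0, 0.2, 0.2, -1, 1], [0, 0, 0, 0.97, 0.68, 0, 1], [0, 0, 0, 0.97, 0.68, 0, 1], [0, 0, 0, 0.97, 0.68, 0, 1], [0, 0, 0, 0.97, 0.68, 0, 1], [0, 0, 0, 0.97, 0.68, 0, 1], [0, 0, 0, 0.97, 0.68, 0, 1], [0, 0, 0, 0.97, 0.68, 0, 1], [0, 0, 0, 0.97, 0.68, 0, 1], [0, 0, 0, 0.97, 0.68, 0, 1], [0, 0, 0, 0.97, 0.68, 0, 1], [0, 0, 0, 0.97, 0.68, 0, 1], [0, 0, 0, 0.97, 0.68, 0, 1], [0, 0, 0, 0.97, 0.68, 0, 1], [0, 0, 0, 0.97, 0.68, 0, 1], [0, 0, 0, 0.97, 0.68, 0, 1]]]'

```text
t: 3.05
eef_pos: [0.4868, 0.2658, 0.4796]
ee_rot: [3.142, -0.0, -0.341]
force: [-0.2, 0.1, -0.5]
width: 0.0876
```

carry_out --targets '[[[0, 0, 1, 0, 0, 1, 1], [0, 0, 1, 0, 0, 1, 1], [0, 0, 1, 0, 0, 1, 1], [0, 0, 1, 0, 0, 1, 1], [0, 0, 1, 0, 0, 0, 1], [0, 0, 1, 0, 0, 0, 1], [0, 0, 1, 0, 0, 0, 1], [0, 0, 1, 0, 0, 0, 1], [0, 0, 1, 0, 0, 0, 1], [0, 0, 0, 0, 0, 0, 1], [0, 0, 0, 0, 0, 0, 1]]]'

```text
t: 4.42
eef_pos: [0.4863, 0.2673, 0.3797]
ee_rot: [-3.142, -0.0, -1.595]
force: [-0.2, 0.2, -0.6]
width: 0.0879
```

```bash
python3 - <<'E'
from h import *
m=arm.camera_model("wrist")
p,d=arm.grab_frame("wrist");np.savez("w1.npz",p=p,d=d,T=m["world_from_camera"])
cv2.imwrite("pics/w1.png",p[:,:,::-1])
for q in ["foot","stud","slot","cap"]:
        for o in arm.landmark_of("wrist",q)[:4]:
            r,c=o["point"]; 
            z={"slot":.008,"stud":.034,"panel":.006}.get(q,0)
            print(q,np.round([r,c],1),round(o["conf"],2),np.round(unproj("wrist",r,c,z=z,m=m),4))
s=arm.get_state();print(s["t"],s["q"],s["eef_pos"],s["ee_rot"],s["force"])
E
```

```text
cap [ 81.4 332.6] 0.86 [0.3964 0.1594 0.    ]
cap [191.4 258.1] 0.83 [0.4897 0.2961 0.    ]
cap [101.4 260.4] 0.58 [0.4842 0.1843 0.    ]
4.675 [ 8.56139331e-01  1.80783041e-01 -2.91784413e-01 -1.30655402e-05
 -1.09827123e+00 -8.81886653e-01] [0.48627632 0.26778572 0.37963402] [ 3.14155675e+00 -2.53013286e-05 -1.59654959e+00] [-1.26003332  0.05397808  1.31316166]
```

View pics/w1.png

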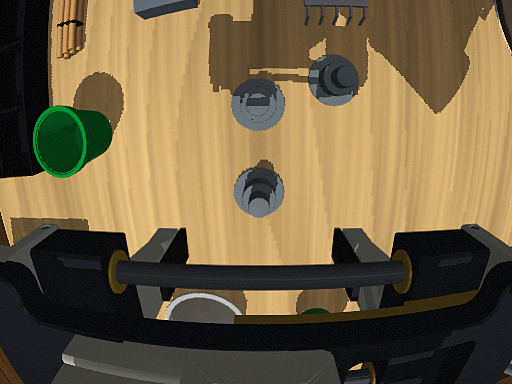

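The wrist view shows the target cap at (191,258). The other two are at (101,260) and (81,333). Next I look at the foot.

carry_out --targets '[[[0, 0, 0, 0.95, -0.3, 0, 1], [0, 0, 0, 0.95, -0.3, 0, 1], [0, 0, 0, 0.95, -0.3, 0, 1], [0, 0, 0, 0.95, -0.3, 0, 1], [0, 0, 0, 0.95, -0.3, 0, 1], [0, 0, 0, 0.95, -0.3, 0, 1], [0, 0, 0, 0.95, -0.3, 0, 1], [0, 0, 0, 0.95, -0.3, 0, 1], [0, 0, 0, 0.95, -0.3, 0, 1], [0, 0, 0, 0.95, -0.3, 0, 1], [0, 0, 0, 0, 0, 0, 1], [0, 0, 0, 0, 0, 0, 1]]]'

```text
t: 6.18
eef_pos: [0.5548, 0.0286, 0.3796]
ee_rot: [3.142, 0.0, -1.597]
force: [1.0, 0.3, 0.5]
width: 0.0874
```

```bash
python3 - <<'E'
from h import *
m=arm.camera_model("wrist")
p,d=arm.grab_frame("wrist");np.savez("w2.npz",p=p,d=d,T=m["world_from_camera"])
cv2.imwrite("pics/w2.png",p[:,:,::-1])
for q in ["foot","stud","slot","cap"]:
        for o in arm.landmark_of("wrist",q)[:4]:
            r,c=o["point"]; 
            z={"slot":.008,"stud":.034,"panel":.006}.get(q,0)
            print(q,np.round([r,c],1),round(o["conf"],2),np.round(unproj("wrist",r,c,z=z,m=m),4))
s=arm.get_state();print(s["t"],s["q"],s["eef_pos"],s["ee_rot"],s["force"])
E
```

```text
foot [121.1 217.8] 0.69 [ 0.6044 -0.0324  0.    ]
stud [ 67.8 210.9] 0.83 [ 0.6049 -0.0936  0.034 ]
slot [156.7 224. ] 0.58 [0.5979 0.0103 0.008 ]
cap [277.6 313.6] 0.91 [0.4817 0.1897 0.    ]
cap [253.7 370.8] 0.82 [0.3983 0.1555 0.    ]
6.425 [ 4.04699757e-01  1.81395740e-01 -2.90865977e-01 -1.38139499e-05
 -1.09846132e+00 -4.30410399e-01] [0.55479943 0.02899275 0.37969372] [-3.14153118e+00  4.17579057e-05 -1.59651325e+00] [-0.40160222  0.85770573  0.24329892]
```

View pics/w2.png

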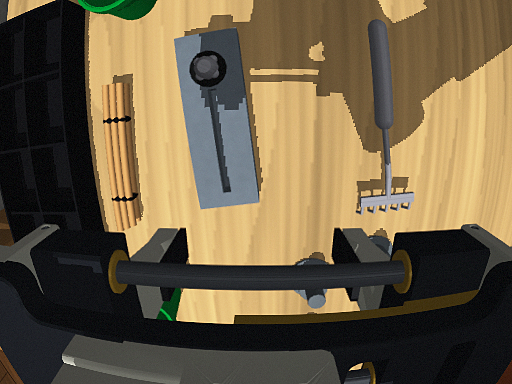

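The foot shows clearly, with the stud at (68,208) and the slot running from (90,212) to (190,227). I'll fit the top face and the slot from the depth picture.

```bash
cat >> h.py <<'E'
def footfit(f):
    z=np.load(f);p,d,T=z["p"],z["d"],z["T"]
    m=dict(arm.camera_model("wrist"));m["world_from_camera"]=T
    rr,cc=np.mgrid[0:384,0:512]
    W=unproj("wrist",rr,cc,d=d,m=m)
    return p,d,W,m
E
python3 - <<'E'
from h import *
p,d,W,m=footfit("w2.npz")
print("table z",np.median(W[100:180,290:340,2]),"foot z",np.median(W[140:190,235:245,2]))
zt=np.median(W[140:190,235:245,2])
mask=(abs(W[...,2]-zt)<.006)&(d>0)
mask[:30]&=True
mask[:,:165]=0;mask[:,275:]=0;mask[215:]=0
mask=cv2.morphologyEx(mask.astype(np.uint8),cv2.MORPH_OPEN,np.ones((3,3)))
pts=W[mask>0][:,:2].astype(np.float32)
# use intended plane z=.034 unprojection
rr,cc=np.nonzero(mask);P=unproj("wrist",rr,cc,z=.034,m=m)[:,:2].astype(np.float32)
for Q in(pts,P):
    r=cv2.minAreaRect(Q*1000);print(r); 
    a=r[2];
cv2.imwrite("pics/mask.png",mask*255)
# slot: depth below top inside
g=cv2.cvtColor(p,cv2.COLOR_RGB2GRAY)
for row in range(90,196,8): print(row,[int(v) for v in g[row,200:240]])
E
```

```text
table z -0.0003802026740037656 foot z 0.03363979589355798
((601.9182739257812, -36.136085510253906), (70.82791900634766, 200.2313232421875), 5.513486385345459)
((601.7344360351562, -35.962867736816406), (70.77706146240234, 199.70455932617188), 5.489358901977539)
90 [126, 99, 63, 60, 64, 65, 65, 54, 42, 41, 37, 36, 43, 56, 54, 60, 61, 66, 69, 64, 68, 66, 65, 69, 66, 66, 65, 65, 67, 69, 63, 71, 66, 71, 72, 65, 64, 61, 67, 66]
98 [128, 127, 135, 145, 133, 57, 61, 64, 56, 49, 44, 42, 61, 69, 64, 56, 151, 86, 65, 62, 62, 64, 64, 65, 63, 65, 66, 65, 67, 67, 64, 66, 68, 66, 65, 68, 66, 65, 65, 67]
106 [133, 132, 137, 141, 102, 49, 57, 62, 69, 63, 44, 44, 48, 55, 63, 62, 59, 84, 142, 137, 134, 136, 134, 138, 91, 57, 67, 66, 70, 65, 65, 61, 66, 62, 70, 67, 63, 61, 74, 141]
114 [132, 128, 128, 130, 127, 128, 128, 130, 130, 132, 129, 33, 43, 42, 54, 66, 65, 63, 58, 115, 140, 132, 132, 132, 128, 135, 129, 130, 135, 132, 131, 134, 134, 135, 134, 130, 133, 127, 132, 130]
122 [130, 130, 127, 128, 128, 129, 129, 131, 129, 129, 136, 116, 65, 43, 46, 54, 60, 63, 56, 134, 140, 137, 136, 131, 132, 130, 
[... 1152 characters left out ...]
40, 100, 45, 40, 50, 59, 63, 59, 51, 118, 135, 135, 134, 134, 132, 133, 130, 131, 129, 131, 131, 130]
178 [130, 130, 128, 130, 128, 128, 129, 131, 128, 127, 129, 129, 128, 133, 129, 132, 129, 132, 129, 137, 110, 58, 40, 44, 58, 60, 60, 52, 56, 125, 138, 137, 133, 132, 132, 130, 130, 129, 126, 129]
186 [132, 133, 134, 130, 128, 130, 130, 129, 131, 131, 129, 129, 132, 134, 131, 133, 132, 131, 131, 131, 137, 138, 81, 42, 45, 54, 50, 50, 43, 40, 111, 134, 133, 133, 130, 132, 131, 133, 131, 131]
194 [131, 133, 131, 132, 130, 128, 132, 129, 131, 131, 134, 130, 132, 137, 133, 137, 132, 136, 131, 132, 132, 134, 129, 135, 134, 136, 137, 136, 136, 137, 134, 134, 134, 134, 136, 136, 139, 135, 133, 134]
```

View pics/mask.png

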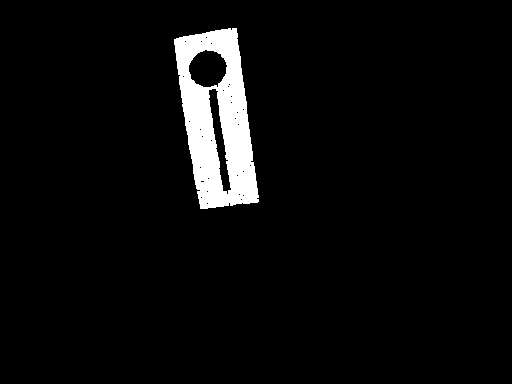

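```bash
python3 - <<'E'
from h import *
p,d,W,m=footfit("w2.npz")
mask=cv2.imread("pics/mask.png",0)
# fill hull minus mask
cs,_=cv2.findContours(mask,cv2.RETR_EXTERNAL,cv2.CHAIN_APPROX_NONE)
c=max(cs,key=cv2.contourArea);f=np.zeros_like(mask);cv2.drawContours(f,[c],-1,255,-1)
hole=cv2.morphologyEx(((f>0)&(mask==0)).astype(np.uint8),cv2.MORPH_OPEN,np.ones((2,2)))
hole[92:]=hole[92:]
n,l,st,ce=cv2.connectedComponentsWithStats(hole)
print(st,ce)
rr,cc=np.nonzero(hole); s=(rr>=96)&(rr<=192)
P=unproj("wrist",rr[s],cc[s],z=.034,m=m)[:,:2].astype(np.float32)*1000
print(cv2.minAreaRect(P)); 
v=cv2.fitLine(P,cv2.DIST_HUBER,0,.01,.01).ravel();print("line",v, np.degrees(np.arctan2(-v[0],v[1])))
P2=unproj("wrist",rr,cc,z=.034,m=m)[:,:2]*1000
yaw=np.radians(5.5);o=np.array([601.4,-31.]);R=np.array([[np.cos(yaw),-np.sin(yaw)],[np.sin(yaw),np.cos(yaw)]])
L=(P-o)@R; print("slot local x mean by y:",[(round(y),round(float(L[abs(L[:,1]-y)<5][:,0].mean()),2)) for y in range(-35,80,10)],L[:,1].min(),L[:,1].max())
E
```

```text
[[     0      0    512    384 194773]
 [   190     51     38     37   1058]
 [   210     90     22    102    777]] [[255.8977579  192.36930683]
 [208.37618147  69.26937618]
 [219.95881596 140.02316602]]
((597.7879638671875, -8.386005401611328), (9.357906341552734, 108.8578109741211), 5.37618350982666)
line [ 9.5862255e-02 -9.9539459e-01  5.9795361e+02 -9.6189327e+00] -174.49904
slot local x mean by y: [(-35, -1.12), (-25, -1.23), (-15, -1.33), (-5, -1.28), (5, -1.2), (15, -1.47), (25, -1.83), (35, -1.56), (45, -1.51), (55, -1.19), (65, -1.07), (75, -1.34)] -31.579173892475346 77.28579151059685
```

carry_out --targets '[[[0, 0, 0, 1, 0.2, 0, 1], [0, 0, 0, 1, 0.2, 0, 1], [0, 0, 0, 1, 0.2, 0, 1], [0, 0, 0, 1, 0.2, 0, 1], [0, 0, 0, 1, 0.2, 0, 1], [0, 0, 0, 1, 0.2, 0, 1], [0, 0, 0, 1, 0.2, 0, 1], [0, 0, 0, 1, 0.2, 0, 1], [0, 0, 0, 1, 0.2, 0, 1], [0, 0, 0, 1, 0.2, 0, 1], [0, 0, 0, 0, 0, 0, 1], [0, 0, 0, 0, 0, 0, 1]]]'

```text
t: 7.92
eef_pos: [0.4984, -0.2197, 0.3797]
ee_rot: [-3.141, 0.0, -1.597]
force: [0.9, -0.6, -0.4]
width: 0.0879
```

```bash
python3 - <<'E'
from h import *
m=arm.camera_model("wrist")
p,d=arm.grab_frame("wrist");np.savez("w3.npz",p=p,d=d,T=m["world_from_camera"])
cv2.imwrite("pics/w3.png",p[:,:,::-1])
for q in ["panel","holder"]:
        for o in arm.landmark_of("wrist",q)[:4]:
            r,c=o["point"]; 
            z={"slot":.008,"stud":.034,"panel":.006}.get(q,0)
            print(q,np.round([r,c],1),round(o["conf"],2),np.round(unproj("wrist",r,c,z=z,m=m),4))
s=arm.get_state();print(s["t"],s["q"],s["eef_pos"],s["ee_rot"],s["force"])
E
```

```text
panel [115.6 252.7] 0.63 [ 0.5055 -0.286   0.006 ]
holder [ 99.5 256.4] 0.85 [ 0.5007 -0.3051  0.    ]
8.075 [-5.48298405e-02  1.63382955e-01 -3.13336775e-01 -3.61978153e-05
 -1.09394659e+00  2.92117994e-02] [ 0.49851131 -0.21944295  0.37971033] [-3.14146177e+00  2.83510994e-05 -1.59643098e+00] [-0.40636453  0.44115304 -0.45411118]
```

View pics/w3.png

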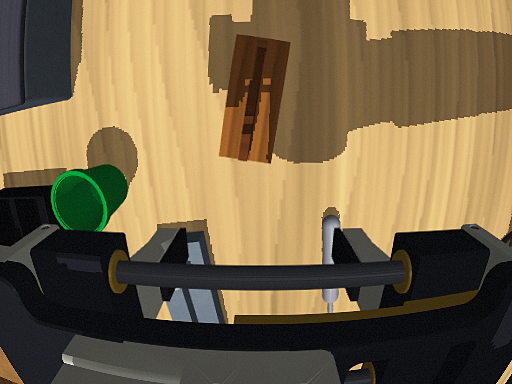

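```bash
python3 - <<'E'
from h import *
p,d,W,m=footfit("w3.npz")
x0,x1,y0,y1=205,310,20,180
sub=W[y0:y1,x0:x1]
for zz,t in((.028,.004),(.106,.006),(.035,.005)):
    mk=(abs(sub[...,2]-zz)<t)
    P=sub[mk][:,:2].astype(np.float32)*1000
    print(zz,len(P),cv2.minAreaRect(P) if len(P)>5 else 0)
    if zz>.1:
        v=cv2.fitLine(P,cv2.DIST_HUBER,0,.01,.01).ravel();print(v,np.median(sub[mk][:,2]))
import collections
print(np.histogram(sub[...,2],bins=np.arange(-.01,.13,.005)))
im=cv2.resize(p[y0:y1,x0:x1,::-1],None,fx=4,fy=4,interpolation=cv2.INTER_CUBIC)
z=np.clip(sub[...,2]/.11,0,1);zi=cv2.applyColorMap((z*255).astype(np.uint8),cv2.COLORMAP_JET)
zi=cv2.resize(zi,None,fx=4,fy=4,interpolation=cv2.INTER_NEAREST)
o=np.hstack([im,zi]);o=cv2.resize(o,None,fx=.9,fy=.9);cv2.imwrite("pics/hold.png",o);print(o.shape)
E
```

```text
0.028 5467 ((503.6640930175781, -306.38494873046875), (141.0115509033203, 60.86809539794922), 79.8127212524414)
0.106 754 ((507.6195983886719, -285.4990234375), (70.44580841064453, 8.174434661865234), 79.72921752929688)
[ 1.8347126e-01  9.8302507e-01  5.0736795e+02 -2.8574301e+02] 0.10569210087489983
0.035 268 ((499.44696044921875, -311.4179382324219), (26.544639587402344, 107.78209686279297), 4.150210380554199)
(array([   0, 7096, 2980,   84,    7,   12,   22, 5455,  205,   63,    3,
          7,    0,   10,    0,    8,    1,   11,    0,   10,    2,    9,
        128,  626,    0,    0,    0,    0]), array([-0.01 , -0.005,  0.   ,  0.005,  0.01 ,  0.015,  0.02 ,  0.025,
        0.03 ,  0.035,  0.04 ,  0.045,  0.05 ,  0.055,  0.06 ,  0.065,
        0.07 ,  0.075,  0.08 ,  0.085,  0.09 ,  0.095,  0.1  ,  0.105,
        0.11 ,  0.115,  0.12 ,  0.125,  0.13 ]))
(576, 756, 3)
```

View pics/hold.png

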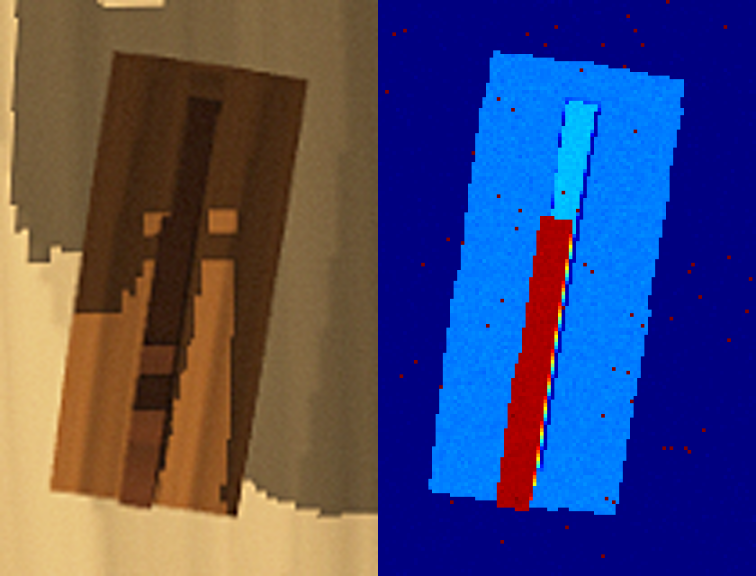

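The panel's top face is centred at (0.5076, -0.2855), with yaw -0.179 and its tab towards -y, which agrees with the holder fit. Moving above it.

carry_out --targets '[[[0, 0, 0.55, 0, 0, 0, 1], [0, 0, 0.55, 0, 0, 0, 1], [0, 0, 0, 0.95, -0.28, 0, 1], [0, 0, 0, 0.95, -0.28, 0, 1], [0, 0, 0, 0.95, -0.28, 0, 1], [0, 0, 0, 0, 0, 0.6, 1], [0, 0, 0, 0, 0, 0.6, 1], [0, 0, 0, 0, 0, 0, 1], [0, 0, 0, 0, 0, 0, 1], [0, 0, 0, 0, 0, 0, 1]]]'

```text
t: 9.32
eef_pos: [0.5064, -0.2937, 0.3503]
ee_rot: [-3.141, -0.0, -1.75]
force: [0.5, 0.6, 0.3]
width: 0.0878
```

```bash
python3 - <<'E'
from h import *
m=arm.camera_model("wrist")
p,d=arm.grab_frame("wrist");np.savez("w4.npz",p=p,d=d,T=m["world_from_camera"])
cv2.imwrite("pics/w4.png",p[:,:,::-1])
s=arm.get_state();print(s["t"],s["q"],s["eef_pos"],s["ee_rot"],s["force"])
E
```

```text
9.375 [-1.91930941e-01  2.53544471e-01 -2.67981144e-01  1.23219306e-04
 -1.04822980e+00  1.20954177e-02] [ 0.50634545 -0.29380405  0.35027895] [-3.14055311e+00 -1.19420668e-04 -1.75057047e+00] [ 1.04003551  0.37540231 -0.11440698]
```

View pics/w4.png

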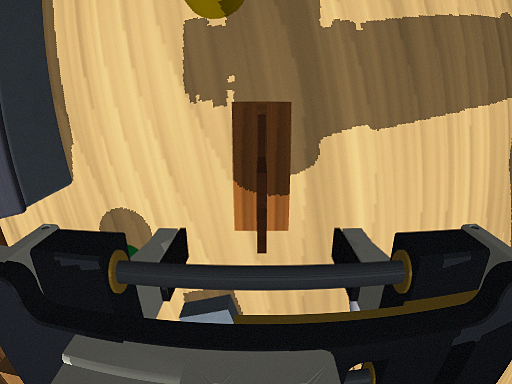

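```bash
python3 - <<'E'
from h import *
p,d,W,m=footfit("w4.npz")
s=arm.get_state();y=s["ee_rot"][2]
ex=np.array([np.cos(y),np.sin(y)]);ey=np.array([np.sin(y),-np.cos(y)])
L=(W[...,:2]-s["eef_pos"][:2])*1000
lx=L@ex;ly=L@ey
sub=(slice(80,262),slice(220,310))
for zz,t in((.106,.004),(.028,.003)):
    mk=(abs(W[sub][...,2]-zz)<t)&(W[sub][...,2]>0.01)
    P=np.stack([lx[sub][mk],ly[sub][mk]],-1).astype(np.float32)
    print(zz,len(P),cv2.minAreaRect(P),np.median(W[sub][mk][:,2]))
E
```

```text
0.106 813 ((-8.236076354980469, 0.7111737728118896), (71.28134155273438, 7.610902786254883), 0.1360304206609726) 0.10558206327082689
0.028 6158 ((12.6552734375, 0.4200401306152344), (140.4957733154297, 60.626834869384766), 0.0972001776099205) 0.02757956445115123
```

carry_out --targets '[[[0, 0, 0, 0, 0.02, 0.8, 1], [0, 0, 0, 0, 0, 0.8, 1], [0, 0, 0, 0, 0, 0.8, 1], [0, 0, 0, 0, 0, 0.8, 1], [0, 0, 0, 0, 0, 0.7, 1], [0, 0, 0, 0, 0, 0.38, 1], [0, 0, 0, 0, 0, 0, 1], [0, 0, 0, 0, 0, 0, -1], [0, 0, 0, 0, 0, 0, -1], [0, 0, 0, 0, 0, 0, -1], [0, 0, 0, 0, 0, 0, -1], [0, 0, 0, 0, 0, 0, -1], [0, 0, 0, 0, 0, 0, -1], [0, 0, 0, 0, 0, 0, -1]]]' --squeeze 40

```text
t: 11.12
eef_pos: [0.5057, -0.2939, 0.2426]
ee_rot: [3.142, -0.0, -1.751]
force: [0.1, 0.0, -0.5]
width: 0.0236
```

carry_out --targets '[[[0, 0, 0, 0, 0, 0, -1], [0, 0, 0, 0, 0, 0, -1], [0, 0, 0, 0, 0, 0, -1], [0, 0, 0, 0, 0, 0, -1]]]'

```text
t: 11.62
eef_pos: [0.5057, -0.2939, 0.2426]
ee_rot: [3.142, -0.0, -1.751]
force: [-1.4, -0.5, 0.5]
width: 0.0079
```

carry_out --targets '[[[0, 0, 0, 0, 0, -0.5, -1], [0, 0, 0, 0, 0, -1, -1], [0, 0, 0, 0, 0, -1, -1], [0, 0, 0, 0, 0, -1, -1], [0, 0, 0, 0, 0, -0.5, -1]]]'

```text
t: 12.25
eef_pos: [0.5058, -0.294, 0.3449]
ee_rot: [-3.139, -0.0, -1.751]
force: [0.3, -0.1, -1.3]
width: 0.0079
```

carry_out --targets '[[[0, 0, 0, -0.5, 0, 0, -1], [0, 0, 0, -0.98, -0.03, 0, -1], [0, 0, 0, -0.98, -0.03, 0, -1], [0, 0, 0, -0.98, -0.03, 0, -1], [0, 0, 0, -0.98, -0.03, 0, -1], [0, 0, 0, -0.98, -0.03, 0, -1], [0, 0, 0, -0.98, -0.03, 0, -1], [0, 0, 0, -0.98, -0.03, 0, -1], [0, 0, 0, -0.98, -0.03, 0, -1], [0, 0, 0, -0.98, -0.03, 0, -1], [0, 0, 0, -0.98, -0.03, 0, -1], [0, 0, 0, -0.98, -0.03, 0, -1], [0, 0, 0, -0.98, -0.03, 0, -1], [0, 0, 0, -0.98, -0.03, 0, -1], [0, 0, 0, -0.98, -0.03, 0, -1], [0, 0, 0, -0.98, -0.03, 0, -1], [0, 0, -0.66, -0.5, -0.06, 0, -1], [0, 0, -0.66, 0, 0, 0, -1], [0, 0, -0.66, 0, 0, 0, -1], [0, 0, 0, 0, 0, 0, -1]]]'

```text
t: 14.75
eef_pos: [0.5886, 0.0907, 0.3424]
ee_rot: [3.141, -0.0, -1.475]
force: [0.0, -0.5, -0.9]
width: 0.0077
```

```bash
python3 - <<'E'
from h import *
s=arm.get_state();m=arm.camera_model("wrist")
p,d=arm.grab_frame("wrist");np.savez("w5.npz",p=p,d=d,T=m["world_from_camera"],tcp=s["eef_pos"],rot=s["ee_rot"])
cv2.imwrite("pics/w5.png",p[:,:,::-1])
print(s["t"],s["q"],s["eef_pos"],s["ee_rot"],s["force"],s["width"])
E
```

```text
14.75 [ 4.80704713e-01  2.76792873e-01 -2.55247233e-01 -1.00293730e-04
 -1.03916491e+00 -3.84799277e-01] [0.58860952 0.09066826 0.34236281] [ 3.14118141e+00 -7.33011503e-05 -1.47494174e+00] [ 0.0165642  -0.49837831 -0.92970929] 0.007699899484585873
```

View pics/w5.png

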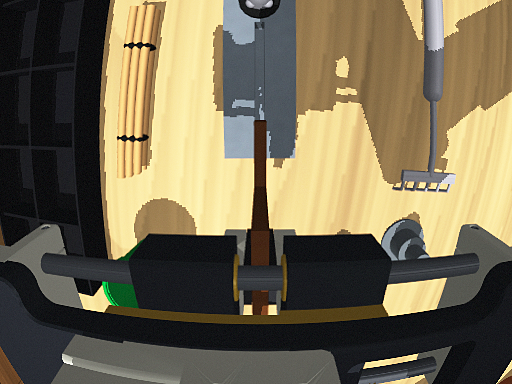

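The panel is held with its tab pointing up the picture, ending at (120,261). The slot runs along column ~260 to the stud at the top. Measuring both in tool coordinates.

```bash
python3 - <<'E'
from h import *
p,d,W,m=footfit("w5.npz");z=np.load("w5.npz");y=z["rot"][2]
ex=np.array([np.cos(y),np.sin(y)]);ey=np.array([np.sin(y),-np.cos(y)])
L=(W[...,:2]-z["tcp"][:2])*1000
lx=L@ex;ly=L@ey;Z=W[...,2]
# foot top
mk=(abs(Z-.034)<.004);mk[:,:200]=0;mk[:,320:]=0;mk[165:]=0
# slot: region with rows 22..115 col 250..272 not top
for r in range(20,125,6):
    row=mk[r,245:278]; c=np.nonzero(~row)[0]+245
    if len(c)==0: continue
    P=unproj("wrist",np.array([r,r]),np.array([c.min()-.5,c.max()+.5]),z=.034,m=m)[:,:2]
    l=(P-z["tcp"][:2])*1000
    print(r,c.min(),c.max(),np.round(l@ex,1)[0],np.round(l@ey,2),"mid",round(float((l@ey).mean()),2))
# foot edges at several rows
for r in (60,90,110,140,150):
    c=np.nonzero(mk[r])[0]
    if len(c):
        P=unproj("wrist",np.array([r,r]),np.array([c.min()-.5,c.max()+.5]),z=.034,m=m)[:,:2]
        l=(P-z["tcp"][:2])*1000;print("foot",r,np.round(l@ey,2),round(float((l@ey).mean()),2))
# panel tab top and tall top
for r in range(120,300,10):
    q=(Z[r,235:290]>.09)&(d[r,235:290]>0);c=np.nonzero(q)[0]+235
    if len(c): print("pan",r,c.min(),c.max(),np.round([lx[r,c].mean(),ly[r,c].min(),ly[r,c].max(),ly[r,c].mean(),Z[r,c].mean()*1000],2))
E
```

```text
26 255 264 157.4 [-5.47  4.04] mid -0.71
32 255 264 151.2 [-5.46  4.04] mid -0.71
38 255 264 145.0 [-5.45  4.04] mid -0.71
44 255 264 139.0 [-5.44  4.04] mid -0.7
50 255 264 132.9 [-5.44  4.04] mid -0.7
56 255 264 127.0 [-5.43  4.04] mid -0.7
62 255 275 121.0 [-5.43 14.47] mid 4.52
68 254 264 115.1 [-6.38  4.04] mid -1.17
74 254 264 109.2 [-6.38  4.05] mid -1.17
80 254 264 103.3 [-6.38  4.05] mid -1.17
86 250 264 97.5 [-10.19   4.06] mid -3.06
92 254 264 91.7 [-6.39  4.07] mid -1.16
98 254 264 85.9 [-6.4   4.08] mid -1.16
104 254 264 80.1 [-6.41  4.09] mid -1.16
110 254 263 74.2 [-6.42  3.14] mid -1.64
116 254 263 68.4 [-6.43  3.16] mid -1.64
122 254 266 62.6 [-6.45  6.05] mid -0.2
foot 60 [-35.91  33.55] -1.18
foot 90 [-36.03  33.69] -1.17
foot 110 [-36.24  33.9 ] -1.17
foot 140 [-35.78  34.43] -0.67
foot 150 [-35.02  34.66] -0.18
pan 120 254 265 [ 68.95  -4.41   3.13  -0.64 116.13]
pan 130 254 266 [ 6.356e+01 -4.080e+00  3.470e+00 -1.000e-01  1.340e+02]
pan 140 254 266 [ 57.21  -4.11   3.49  -0.31 134.31]
pan 150 254 265 [ 50.81  -4.13   2.86  -0.62 134.54]
pan 160 254 265 [ 44.26 
[... 167 characters left out ...]
 3.42  -0.31 144.49]
pan 200 253 266 [ 27.17  -4.25   3.04  -0.61 163.97]
pan 210 252 267 [ 27.2   -4.44   3.18  -0.6  180.1 ]
pan 220 251 268 [ 27.18  -4.53   3.39  -0.59 193.43]
pan 230 235 289 [ 16.66 -14.46  15.95   0.72 181.52]
pan 240 235 289 [ 1.9240e+01 -1.2300e+01  1.1150e+01  1.1000e-01  1.9851e+02]
pan 250 235 289 [ 1.6440e+01 -1.1590e+01  1.0410e+01  1.5000e-01  2.0308e+02]
pan 260 235 289 [ 1.7440e+01 -9.5000e+00  8.7800e+00  2.0000e-01  2.1387e+02]
pan 270 235 289 [ 3.2430e+01 -7.6800e+00  7.3900e+00  1.2000e-01  2.4579e+02]
pan 280 235 289 [ 3.0020e+01 -7.6800e+00  7.6100e+00  1.3000e-01  2.4762e+02]
pan 290 235 289 [ 2.6040e+01 -7.7600e+00  7.7000e+00  1.4000e-01  2.4727e+02]
```

```bash
python3 - <<'E'
from h import *
p,d,W,m=footfit("w5.npz");z=np.load("w5.npz");y=z["rot"][2]
ex=np.array([np.cos(y),np.sin(y)]);ey=np.array([np.sin(y),-np.cos(y)])
Z=W[...,2]
mk=(abs(Z-.034)<.004);mk[:,:200]=0;mk[:,320:]=0;mk[165:]=0
mk=cv2.morphologyEx(mk.astype(np.uint8),cv2.MORPH_OPEN,np.ones((3,3)))
def tl(r,c):
    P=unproj("wrist",np.asarray(r,float),np.asarray(c,float),z=.034,m=m)[:,:2];l=(P-z["tcp"][:2])*1000
    return np.stack([l@ex,l@ey],-1)
for name,f in(("left",lambda r:np.nonzero(mk[r,200:240])[0].min()+200-.5),("right",lambda r:np.nonzero(mk[r,280:320])[0].max()+280+.5),
  ("sl",lambda r:np.nonzero(mk[r,225:262])[0].max()+225+.5),("sr",lambda r:np.nonzero(mk[r,258:290])[0].min()+258-.5)):
    R=np.arange(24,115) if name[0]=="s" else np.arange(5,150)
    t=tl(R,[f(r) for r in R]); 
    q=np.polyfit(t[:,0],t[:,1],1)
    res=t[:,1]-np.polyval(q,t[:,0]);k=abs(res)<1.0;q=np.polyfit(t[k,0],t[k,1],1)
    print(name,"slope deg",np.degrees(q[0]),"at x=92",np.polyval(q,92),"at 150",np.polyval(q,150),k.sum())
C=np.arange(230,250);e=[np.nonzero(mk[130:165,c])[0].max()+130.5 for c in C];print("end lx",tl(e,C)[:,0].mean())
C=np.arange(280,294);e=[np.nonzero(mk[130:165,c])[0].max()+130.5 for c in C];print("end lx",tl(e,C)[:,0].mean())
im=cv2.resize(p[0:240,200:330,::-1],None,fx=3,fy=2.5,interpolation=cv2.INTER_NEAREST);cv2.imwrite("pics/s5.png",im)
E
```

```text
left slope deg -0.14956151010843527 at x=92 -36.039661912188976 at 150 -36.1910616777565 140
right slope deg -0.21162245062719623 at x=92 33.85819960070696 at 150 33.64397610570111 145
sl slope deg 0.9083261999399704 at x=92 -6.2872685960326296 at 150 -5.367778189509943 90
sr slope deg 0.1831981320709157 at x=92 3.919843477861038 at 150 4.10529329197321 91
end lx 26.704122393250508
end lx 26.760091510775766
```

View pics/s5.png

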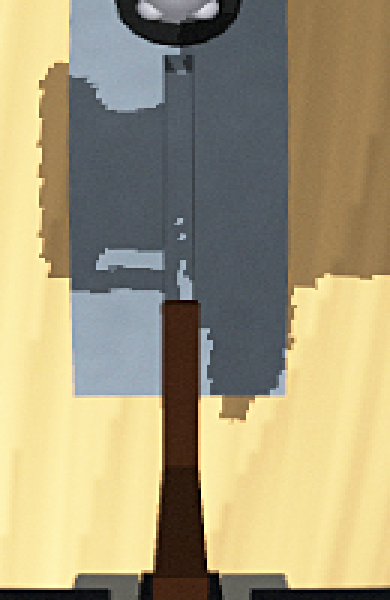

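carry_out --targets '[[[0, 0, 0, 0.9, 0, 0, -1], [0, 0, 0, 0.9, 0, 0, -1], [0, 0, 0, 0.9, -0.01, 0, -1], [0, 0, 0, 0.88, -0.01, 0, -1], [0, 0, 0, 0, 0, 0.7, -1], [0, 0, 0, 0, 0, 0.8, -1], [0, 0, 0, 0, 0, 0.8, -1], [0, 0, 0, 0, 0, 0.3, -1], [0, 0, 0, 0, 0, 0, -1], [0, 0, 0, 0, 0, 0, -1]]]'

```text
t: 16.05
eef_pos: [0.598, 0.001, 0.2783]
ee_rot: [-3.141, 0.0, -1.475]
force: [0.3, -0.9, -1.0]
width: 0.008
```

```bash
python3 - <<'E'
from h import *
s=arm.get_state();m=arm.camera_model("wrist")
p,d=arm.grab_frame("wrist");np.savez("w6.npz",p=p,d=d,T=m["world_from_camera"],tcp=s["eef_pos"],rot=s["ee_rot"])
cv2.imwrite("pics/w6.png",cv2.resize(p[60:230,180:340,::-1],None,fx=3.5,fy=3.5,interpolation=cv2.INTER_CUBIC))
print(s["t"],s["eef_pos"],s["ee_rot"],s["force"],s["width"])
E
```

```text
16.05 [0.59798015 0.00104693 0.27830746] [-3.14055200e+00  5.32426054e-05 -1.47453517e+00] [ 0.29665942 -0.85224934 -1.03672296] 0.00801432066077992
```

View pics/w6.png

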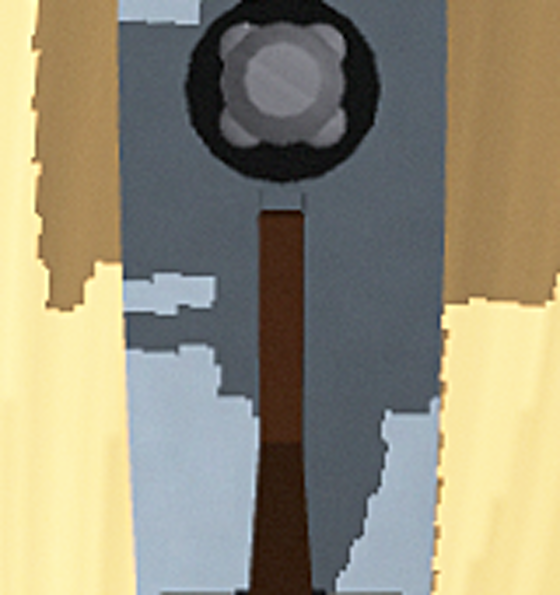

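The tab (columns 260–304) sits centred over the slot end (261–305). Descending slowly while watching the force.

carry_out --targets '[[[0, 0, 0, 0, 0, 0.15, -1], [0, 0, 0, 0, 0, 0.15, -1], [0, 0, 0, 0, 0, 0.1, -1], [0, 0, 0, 0, 0, 0.1, -1], [0, 0, 0, 0, 0, 0.1, -1]]]'

```text
t: 16.73
eef_pos: [0.5977, 0.0009, 0.2625]
ee_rot: [3.142, -0.0, -1.475]
force: [-0.7, 0.6, -0.5]
width: 0.0078
```

carry_out --targets '[[[0, 0, 0, 0, 0, 0.15, -1], [0, 0, 0, 0, 0, 0.15, -1], [0, 0, 0, 0, 0, 0.15, -1], [0, 0, 0, 0, 0, 0.12, -1], [0, 0, 0, 0, 0, 0.06, -1], [0, 0, 0, 0, 0, 0.04, -1], [0, 0, 0, 0, 0, 0, -1]]]'

```text
t: 17.6
eef_pos: [0.5977, 0.0009, 0.2459]
ee_rot: [-3.142, -0.0, -1.475]
force: [-0.4, 0.2, -1.3]
width: 0.0083
```

carry_out --targets '[[[0, 0, 0, 0, 0, 0.03, -1], [0, 0, 0, 0, 0, 0.03, -1], [0, 0, 0, 0, 0, 0.03, -1], [0, 0, 0, 0, 0, 0, -1]]]'

```text
t: 18.1
eef_pos: [0.5977, 0.0009, 0.2446]
ee_rot: [-3.141, -0.0, -1.474]
force: [-3.4, 1.6, 7.5]
width: 0.0081
```

carry_out --targets '[[[0, 0, 0, 0, 0, 0, 0], [0, 0, 0, 0, 0, 0, 0], [0, 0, 0, 0, 0, 0, 0], [0, 0, 0, 0, 0, 0, 0], [0, 0, 0, 0, 0, -0.4, 0], [0, 0, 0, 0, 0, -1, 0], [0, 0, 0, 0, 0, -1, 0], [0, 0, 0, 0, 0, -1, 0], [0, 0, 0, 0, 0, -0.7, 0]]]'

```text
t: 19.23
eef_pos: [0.5978, 0.0009, 0.3481]
ee_rot: [-3.14, 0.0, -1.474]
force: [-0.2, 0.5, 0.4]
width: 0.0441
```

carry_out --targets '[[[0, 0, 0, -0.94, 0.24, 0, 0], [0, 0, 0, -0.94, 0.24, 0, 0], [0, 0, 0, -0.94, 0.24, 0, 0], [0, 0, 0, -0.94, 0.24, 0, 0], [0, 0, 0, -0.94, 0.24, 0, 0], [0, 0, 0, -0.94, 0.24, 0, 0], [0, 0, 0, -0.94, 0.24, 0, 0], [0, 0, 0, -0.94, 0.24, 0, 0], [0, 0, 0, -0.94, 0.24, 0, 0], [0, 0, 0, -0.94, 0.24, 0, 0], [0, 0, 0, -0.94, 0.24, 0, 0], [0, 0, 0, -0.94, 0.24, 0, 0], [0, 0, 0, -0.92, 0.29, 0, 0], [0, 0, 0, 0, 0, 0, 0], [0, 0, 0, 0, 0, 0, 0]]]'

```text
t: 21.1
eef_pos: [0.4894, 0.2966, 0.3462]
ee_rot: [3.141, -0.0, -1.474]
force: [-0.4, 1.0, -0.4]
width: 0.0442
```

```bash
python3 - <<'E'
from h import *
s=arm.get_state();m=arm.camera_model("wrist")
p,d=arm.grab_frame("wrist");np.savez("w7.npz",p=p,d=d,T=m["world_from_camera"],tcp=s["eef_pos"],rot=s["ee_rot"])
cv2.imwrite("pics/w7.png",p[:,:,::-1])
print(s["t"],s["eef_pos"],s["ee_rot"],s["force"],s["width"])
W=footfit("w7.npz")[2];Z=W[...,2]
y=s["ee_rot"][2];ex=np.array([np.cos(y),np.sin(y)]);ey=np.array([np.sin(y),-np.cos(y)])
L=(W[...,:2]-s["eef_pos"][:2])*1000;lx=L@ex;ly=L@ey
near=(np.hypot(lx,ly)<50)
for a,b in((.002,.007),(.028,.036),(.056,.064)):
    k=near&(Z>a)&(Z<b)
    k[:30]=0
    P=np.stack([lx[k],ly[k]],-1).astype(np.float32)
    print(a,len(P),cv2.minEnclosingCircle(P) if len(P) else 0, np.median(P,0), np.median(Z[k]))
p,d=arm.grab_frame("top");cv2.imwrite("pics/top2.png",cv2.resize(p[130:290,130:390,::-1],None,fx=3,fy=3,interpolation=cv2.INTER_CUBIC))
E
```

```text
21.1 [0.48944589 0.29662184 0.34620731] [ 3.14135698e+00 -2.19070121e-04 -1.47431977e+00] [-0.4412723   0.96020154 -0.42658476] 0.044227713985641
0.002 1145 ((2.6481740474700928, 1.7509467601776123), 34.11635971069336) [11.635392 -0.229989] 0.0036363663132089608
0.028 548 ((1.1439353227615356, 0.22597289085388184), 19.772607803344727) [ 9.2410755  -0.24734169] 0.03145060766307067
0.056 477 ((1.220448613166809, 0.15214981138706207), 11.93116283416748) [1.6590978 0.6541029] 0.0594597941453775
```

View pics/w7.png

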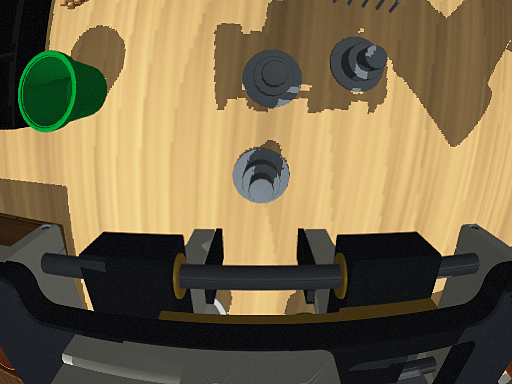

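View pics/top2.png

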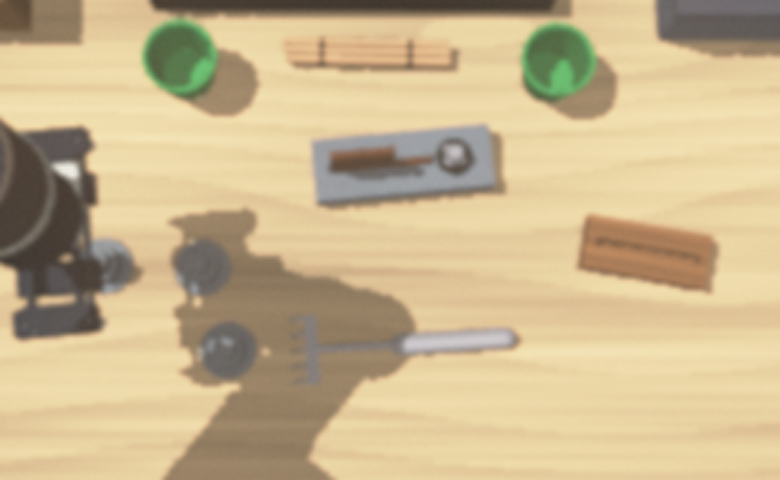

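The top view shows the panel seated in the foot at (160,375) and the holder empty. The knob is under the gripper to within 1.2 mm. Descending to grip it with the fingertips just above the cap's shoulder.

carry_out --targets '[[[0, 0, 0, 0.03, 0, 0.6, 0], [0, 0, 0, 0, 0, 0.9, 0], [0, 0, 0, 0, 0, 0.9, 0], [0, 0, 0, 0, 0, 0.9, 0], [0, 0, 0, 0, 0, 0.9, 0], [0, 0, 0, 0, 0, 0.7, 0], [0, 0, 0, 0, 0, 0.4, 0], [0, 0, 0, 0, 0, 0.09, 0], [0, 0, 0, 0, 0, 0, 0], [0, 0, 0, 0, 0, 0, -1], [0, 0, 0, 0, 0, 0, -1], [0, 0, 0, 0, 0, 0, -1], [0, 0, 0, 0, 0, 0, -1], [0, 0, 0, 0, 0, 0, -1], [0, 0, 0, 0, 0, 0, -1], [0, 0, 0, 0, 0, 0, -1]]]' --squeeze 60

```text
t: 23.2
eef_pos: [0.4895, 0.2962, 0.2118]
ee_rot: [-3.141, 0.0, -1.474]
force: [-2.0, -0.8, 5.3]
width: 0.0231
```

carry_out --targets '[[[0, 0, 0, 0, 0, 0, -1], [0, 0, 0, 0, 0, -0.4, -1], [0, 0, 0, 0, 0, -1, -1], [0, 0, 0, 0, 0, -1, -1], [0, 0, 0, 0, 0, -1, -1], [0, 0, 0, 0, 0, -1, -1], [0, 0, 0, 0, 0, -0.8, -1], [0, 0, 0, 0, 0, -0.2, -1], [0, 0, 0, 0, 0, 0, -1]]]'

```text
t: 24.32
eef_pos: [0.4894, 0.296, 0.3463]
ee_rot: [3.142, 0.0, -1.475]
force: [-0.9, -0.7, -1.6]
width: 0.0227
```

```bash
python3 - <<'E'
from h import *
s=arm.get_state();m=arm.camera_model("wrist")
p,d=arm.grab_frame("wrist");np.savez("w8.npz",p=p,d=d,T=m["world_from_camera"],tcp=s["eef_pos"],rot=s["ee_rot"])
cv2.imwrite("pics/w8.png",p[:,:,::-1])
print(s["t"],s["eef_pos"],s["ee_rot"],s["force"],s["width"])
# stud from w6
z=np.load("w6.npz");W=footfit("w6.npz")[2];y=z["rot"][2]
ex=np.array([np.cos(y),np.sin(y)]);ey=np.array([np.sin(y),-np.cos(y)])
L=(W[...,:2]-z["tcp"][:2])*1000;lx=L@ex;ly=L@ey;Z=W[...,2]
k=(abs(Z-.065)<.003);k[:60]=0;k[120:]=0;k[:,:220]=0;k[:,300:]=0
P=np.stack([lx[k],ly[k]],-1).astype(np.float32);c,r=cv2.minEnclosingCircle(P);print(len(P),c,r)
print("world",z["tcp"][:2]*1000+c[0]*ex+c[1]*ey)
E
```

```text
24.325 [0.48939453 0.2960061  0.34628213] [ 3.14150546e+00  2.58214177e-04 -1.47471997e+00] [-0.91017631 -0.68818439 -1.57402654] 0.022655029120777676
502 (93.87299346923828, -0.3411266505718231) 8.728362083435059
world [607.34207557 -92.35869251]
```

View pics/w8.png

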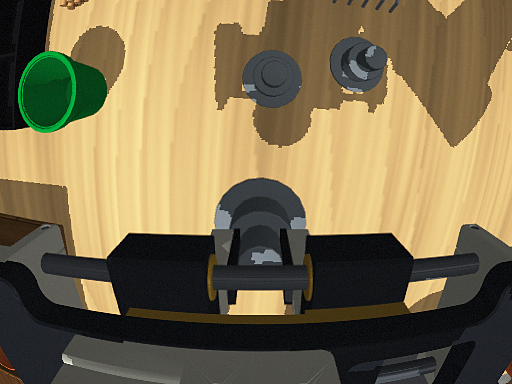

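carry_out --targets '[[[0, 0, 0, 0.5, -0.1, 0, -1], [0, 0, 0, 0.94, -0.19, 0, -1], [0, 0, 0, 0.94, -0.19, 0, -1], [0, 0, 0, 0.94, -0.19, 0, -1], [0, 0, 0, 0.94, -0.19, 0, -1], [0, 0, 0, 0.94, -0.19, 0, -1], [0, 0, 0, 0.94, -0.19, 0, -1], [0, 0, 0, 0.94, -0.19, 0, -1], [0, 0, 0, 0.94, -0.19, 0, -1], [0, 0, 0, 0.94, -0.19, 0, -1], [0, 0, 0, 0.94, -0.19, 0, -1], [0, 0, 0, 0.94, -0.19, 0, -1], [0, 0, 0, 0.94, -0.19, 0, -1], [0, 0, 0, 0.94, -0.19, 0, -1], [0, 0, 0, 0.94, -0.19, 0, -1], [0, 0, 0, 0.94, -0.19, 0, -1], [0, 0, 0, 0.94, -0.19, 0, -1], [0, 0, 0, 0.37, -0.05, 0, -1], [0, 0, 0, 0, 0, 0, -1], [0, 0, 0, 0, 0, 0, -1]]]'

```text
t: 26.88
eef_pos: [0.6069, -0.0918, 0.3462]
ee_rot: [3.141, 0.0, -1.474]
force: [-0.2, 0.4, -1.1]
width: 0.0231
```

```bash
python3 - <<'E'
from h import *
s=arm.get_state();m=arm.camera_model("wrist")
p,d=arm.grab_frame("wrist");np.savez("w9.npz",p=p,d=d,T=m["world_from_camera"],tcp=s["eef_pos"],rot=s["ee_rot"])
cv2.imwrite("pics/w9.png",p[:,:,::-1])
print(s["t"],s["eef_pos"],s["ee_rot"],s["force"],s["width"])
p,d=arm.grab_frame("side");cv2.imwrite("pics/side2.png",cv2.resize(p[100:300,170:340,::-1],None,fx=3,fy=3,interpolation=cv2.INTER_CUBIC))
E
```

```text
26.875 [ 0.60691032 -0.09175332  0.34621435] [ 3.14122218e+00  1.23696963e-04 -1.47439048e+00] [-0.19727308  0.38535651 -1.0700438 ] 0.023092901089398883
```

View pics/w9.png

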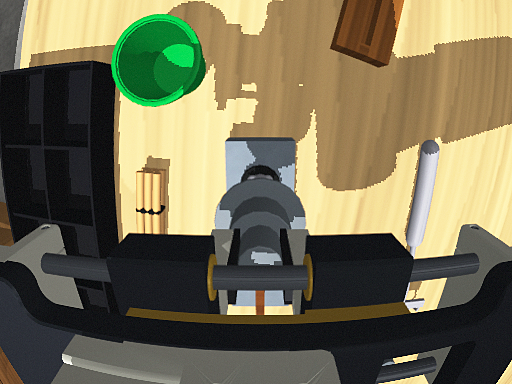

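View pics/side2.png

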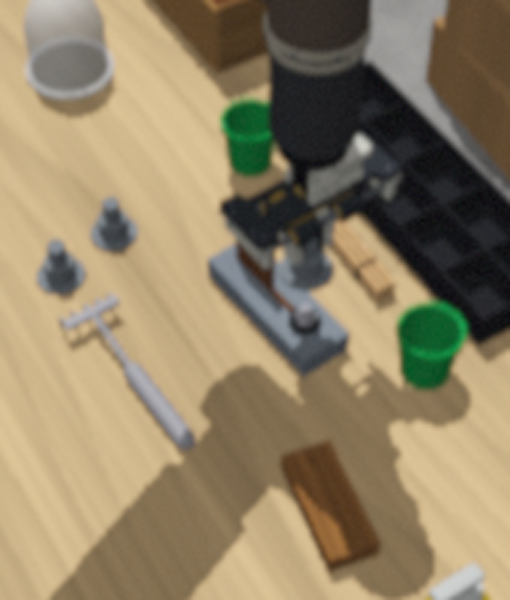

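carry_out --targets '[[[0, 0, 0, 0, 0, 0.5, -1], [0, 0, 0, 0, 0, 0.8, -1], [0, 0, 0, 0, 0, 0.8, -1], [0, 0, 0, 0, 0, 0.4, -1], [0, 0, 0, 0, 0, 0.15, -1], [0, 0, 0, 0, 0, 0.15, -1], [0, 0, 0, 0, 0, 0.15, -1], [0, 0, 0, 0, 0, 0.1, -1], [0, 0, 0, 0, 0, 0, -1]]]'

```text
t: 28.1
eef_pos: [0.6071, -0.0921, 0.2701]
ee_rot: [3.142, -0.0, -1.475]
force: [0.8, -0.0, -0.9]
width: 0.0228
```

carry_out --targets '[[[0, 0, 0, 0, 0, 0.08, -1], [0, 0, 0, 0, 0, 0.08, -1], [0, 0, 0, 0, 0, 0.06, -1], [0, 0, 0, 0, 0, 0.04, -1], [0, 0, 0, 0, 0, 0, -1]]]'

```text
t: 28.72
eef_pos: [0.6075, -0.0923, 0.2651]
ee_rot: [-3.14, -0.001, -1.474]
force: [-1.6, -0.6, 9.4]
width: 0.0229
```

carry_out --targets '[[[0, 0, 0, 0, 0, 0.04, -1]]]'

```text
t: 28.85
eef_pos: [0.6076, -0.0923, 0.2647]
ee_rot: [-3.14, -0.001, -1.474]
force: [-3.1, -0.3, 14.5]
width: 0.0227
```

carry_out --targets '[[[0, 0, 0, 0, 0, 0.04, -1]]]'

```text
t: 28.98
eef_pos: [0.6076, -0.0923, 0.2639]
ee_rot: [-3.139, -0.001, -1.474]
force: [-3.9, -0.3, 14.5]
width: 0.0232
```

carry_out --targets '[[[0, 0, 0, 0, 0, 0.04, -1]]]'

```text
t: 29.1
eef_pos: [0.6076, -0.0923, 0.2627]
ee_rot: [-3.139, -0.001, -1.474]
force: [-4.0, 0.2, 10.1]
width: 0.0232
```

carry_out --targets '[[[0, 0, 0, 0, 0, 0.04, -1]]]'

```text
t: 29.22
eef_pos: [0.6074, -0.0923, 0.261]
ee_rot: [-3.14, -0.001, -1.474]
force: [-2.1, -0.3, 4.3]
width: 0.0229
```

carry_out --targets '[[[0, 0, 0, 0, 0, 0.04, -1]]]'

```text
t: 29.35
eef_pos: [0.6071, -0.0922, 0.259]
ee_rot: [-3.141, -0.0, -1.475]
force: [1.1, -1.0, -1.6]
width: 0.023
```

carry_out --targets '[[[0, 0, 0, 0, 0, 0.04, -1]]]'

```text
t: 29.48
eef_pos: [0.6068, -0.0922, 0.2569]
ee_rot: [3.141, 0.0, -1.475]
force: [0.2, -1.2, -5.5]
width: 0.023
```

The cap clicked: the force peaked at 14.5 N and fell to -5.5 N. Pressing on into the gasket.

carry_out --targets '[[[0, 0, 0, 0, 0, 0.04, -1], [0, 0, 0, 0, 0, 0.04, -1], [0, 0, 0, 0, 0, 0, -1]]]'

```text
t: 29.85
eef_pos: [0.6072, -0.092, 0.2557]
ee_rot: [3.141, -0.0, -1.474]
force: [-0.3, -0.8, -1.5]
width: 0.0225
```

carry_out --targets '[[[0, 0, 0, 0, 0, 0.04, -1], [0, 0, 0, 0, 0, 0.04, -1], [0, 0, 0, 0, 0, 0, -1]]]'

```text
t: 30.22
eef_pos: [0.6072, -0.0921, 0.2541]
ee_rot: [-3.141, -0.0, -1.474]
force: [-1.5, 0.3, 3.9]
width: 0.0226
```

carry_out --targets '[[[0, 0, 0, 0, 0, 0.04, -1], [0, 0, 0, 0, 0, 0.04, -1], [0, 0, 0, 0, 0, 0.03, -1], [0, 0, 0, 0, 0, 0, -1], [0, 0, 0, 0, 0, 0, -1]]]'

```text
t: 30.85
eef_pos: [0.6072, -0.0921, 0.252]
ee_rot: [-3.141, -0.0, -1.474]
force: [-3.1, 1.2, 11.1]
width: 0.0228
```

carry_out --targets '[[[0, 0, 0, 0, 0, 0.02, -1], [0, 0, 0, 0, 0, 0, -1], [0, 0, 0, 0, 0, 0, -1], [0, 0, 0, 0, 0, 0, -1]]]'

```text
t: 31.35
eef_pos: [0.6072, -0.0921, 0.2517]
ee_rot: [-3.141, -0.0, -1.474]
force: [-4.5, 1.5, 10.8]
width: 0.023
```

```bash
python3 - <<'E'
from h import *
s=arm.get_state();print(s["t"],s["eef_pos"],s["force"],s["width"])
for n in("side","wrist"):
    p,d=arm.grab_frame(n)
    if n=="side": p=cv2.resize(p[100:300,170:340],None,fx=3,fy=3,interpolation=cv2.INTER_CUBIC)
    cv2.imwrite(f"pics/{n}9.png",p[:,:,::-1])
s=arm.get_state();print(s["t"],s["eef_pos"],s["force"],s["width"])
E
```

```text
31.35 [ 0.60722006 -0.09209935  0.25165292] [-4.51831416  1.48384542 10.75199723] 0.022996068185459566
31.45 [ 0.60723247 -0.0920819   0.25164605] [-4.34809549  1.29969632 11.62962632] 0.022617800837029356
```

View pics/side9.png

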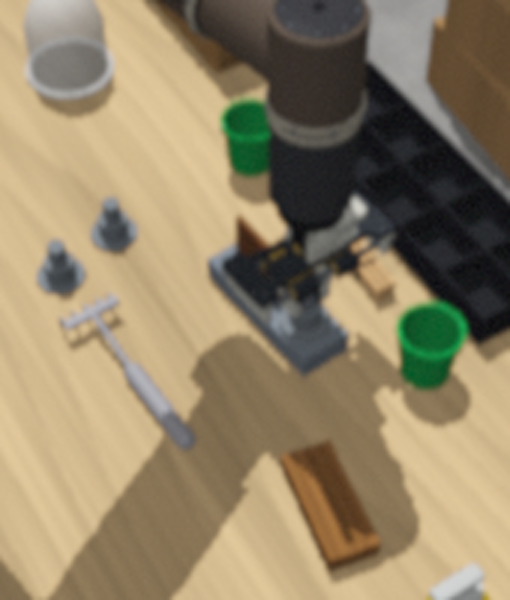

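View pics/wrist9.png

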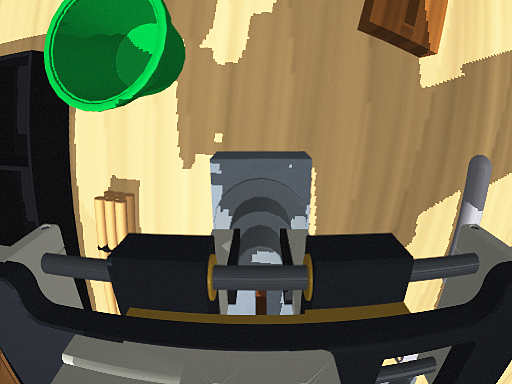

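The cap is on the stud with its flange low over the foot, the panel still stands in its slot, and the push is steady at about 11 N. Handing in.

```bash
python3 - <<'E'
from station import arm
print(arm.job_done()); s=arm.get_state();print(s["t"],s["eef_pos"],s["force"])
E
```

```text
the job is handed in; nothing more can be done
None
the job is handed in; nothing more can be done
```

The panel is in the sign foot with its tab towards the stud, and the leftmost cap is clicked on. I handed the job in at about 31.5 s, still pressing; no verdict was reported.

- **Panel:** it reached the slot floor at the expected height (TCP 0.2446 m), with a 7.5 N contact force. The top view afterwards showed it in the foot and the holder empty.
- **Cap:** the force peaked at 14.5 N on the sprung balls, slightly above the stated 9–13 N. It then fell to -5.5 N as the cap snapped past.
- **Gasket:** at hand-in the push was steady at about 11 N. From the tool height that is about 4 mm of squeeze, against the 4.5 mm stop; the force at 3 N per mm puts it nearer 3.7–3.9 mm. I did not measure the squeeze directly.
- **Other checks:** a sideways force of about 4.5 N remained at the end. The last side and wrist pictures showed the panel still standing in its slot. I only looked over the bystanders, and those in view seemed unmoved. The reading after hand-in returned nothing, so the final second is unchecked.

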